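# Ratchet the display riser up three clicks and set the jar candle on it

### The job

Pull the display riser's column straight up by the black block on its top, from fully down to exactly its third click, and ease it down, without dropping it, until it rests on that notch. Let go, then set the glass jar candle gently, upright, in the middle of the riser's tray. Leave the other stock where it stands.

Things in the scene. Friction and masses are not known exactly. Their poses are not given: they have to be found in the camera images.
- lift_block (a point): Centre of the grip part of the black lift block on top of the riser's column, 172 mm above the table at the start. The block is 24 mm (its x) by 30 mm (its y), its top 20 mm above and its underside 24 mm below this point. z up; the tray is on its -y side. Grip it across its x, from above.
- column: The riser's steel column, about 0.5 kg, a bar 18 mm thick; origin on its axis 172 mm below lift_block, same axes. It slides only straight up and down, up to 100 mm, and starts fully down. Out of sight in the housing it has 5 teeth 14 mm apart; a pawl clicks past each. After a click it can rest on that tooth, within 2 mm below, and go no lower. No release: a click too many cannot be undone.
- housing_top (a point): Point on the column axis level with the white housing's top, 132 mm above the table. How high the spring pawl sits inside differs and cannot be seen: the first click comes at 16 to 50 mm of lift. Over the last 5 to 7 mm before each click the pull needed rises by 4 to 9 N; at the click it drops at once to the bare weight. The pawl breaks at 25 N: ease the column down till it bears; no push, no fall of over 1 mm.
- tray_top (a point): Centre of the top face of the riser's pale wooden square tray, 100 x 100 mm, 6 mm thick, carried by the column and rising with it; level, 22 mm below lift_block and 115 mm to its -y side. The jar candle belongs here. Axes as lift_block.
- riser: The riser's fixed base: a grey plate 150 mm (x) by 210 mm (y), 12 mm thick, screwed to the table, its middle 50 mm to the -y side of the origin, and a white housing 64 x 56 mm that stands to 132 mm above the table round the column. Origin on the table at the column's axis, z up, tray towards -y.
- jar_mid (a point): Centre, half-way up, of the glass jar candle: an upright straight glass, 62 mm in diameter, 84 mm tall, about 0.3 kg, with cream wax inside; the only glass one. Stands loose on the table.
- pillar: Bystander: a bare cream pillar candle, 64 mm in diameter, 125 mm tall, standing loose; origin at the centre of its underside.
- basket: Bystander: a small round woven basket, about 145 mm across and 110 mm tall (handles to 132 mm), standing loose; origin at the centre of its underside.
- tealights: Bystander: an open cardboard tray 110 x 150 mm, 35 mm high, with six white tea lights to 50 mm, standing loose; origin at the centre of its underside.
Not all that is in view belongs to the job. Of the things that look like the part that bears jar_mid, the smallest one is meant.

How it is judged (in metres and radians):
On the way:
1. the column rests by itself on its third tooth, let go (contact force between column_c2 and pawl_c0 above 1.5 N and contact force between the fingers and column below 0.2 N), for 0.2 s.
At the end, for the whole second after the job is handed in: The column rests by itself on its third tooth (third click, not second or fourth); the jar candle stands upright (within 6 degrees) and still on the tray, released, its axis within 20 mm of the tray's centre (contact force between column_c2 and pawl_c0 above 1.5 N and horizontal distance between jar_mid and tray_top below 0.02 m and z of jar_mid in the frame of tray_top between 0.036 and 0.048 m and angle between jar_mid's own z axis and vertical below 0.105 rad and linear speed of jar below 0.02 m/s); the robot touches nothing.
It fails at once if the column is pushed onto the pawl with more than 25 N (contact force between jar and riser below 0.05 N and contact force between any of column_c0, column_c1, column_c2, column_c3, column_c4 and pawl_c0 above 25 N).
It fails at once if the column is let fall (moves faster than 0.14 m/s out of the fingers) (linear speed of column above 0.14 m/s and contact force between the fingers and column below 0.2 N).
It fails at once if the jar is banged or pressed on the riser with more than 30 N (contact force between jar and riser above 30 N).
It fails at once if the jar is tipped by more than 35 degrees (angle between jar_mid's own z axis and vertical above 0.61 rad).
It fails at once if another piece of stock is shifted by more than 20 mm (distance of any of pillar, basket, tealights from where it was at the start of the episode above 0.02 m).
It also fails if it takes over 72 s, if anything falls off the work surface, if the arm or the gripper's body presses on something with over 40 N, if the wrist force passes 120 N, or if a joint passes its speed limit or range.

### The arm

A 7-joint arm with a two-finger parallel gripper is mounted at the origin on the work surface. World frame = base frame: x ahead of the robot, y to its left, z up, the work surface at z = 0. Lengths are in mm, angles in degrees, forces in N, time in s.
With the tool pointing down it reaches from about 425 to 1025 mm from the base axis. Payload 3.6 kg.
Tool frame: the origin (TCP) lies midway between the tips of the shut fingers; the grasp point (between the pads) lies 19 mm behind it; x points along the fingers, z is the direction in which the jaws open and shut, and the axes are right-handed (so a half turn about x gives the same grasp; the last joint's range is limited). The gripper opens to 85 mm and grips with 20 to 120 N. Pads are 22 mm wide; open, the fingers measure 114 mm over their backs; the gripper's body (76 mm by 85 mm) begins 54 mm behind the grasp point. The pads swing forward as they close: fully open they stand 13 mm farther back than shut.
Start: joints at [68.153, 33.873, 2.773, 92.16, -1.908, 54.013, -1.931], TCP at [205.788, -695.184, 231.302] pointing down, gripper open.
Joint ranges: [-153.93, 153.93], [-27.13, 128.08], [-72.61, 78.16], [10.71, 143.7], [-87.88, 267.88], [4.46, 118.87], [-176.78, 176.78]. Speed limits (degrees/s): [147.25, 147.25, 180, 180, 180, 180, 180].

### API

Orientations are given as [roll, pitch, yaw] about the fixed x, y, z axes, in that order (R = Rz(yaw) Ry(pitch) Rx(roll)).
In Python, from rig import env gives the robot as it stands.
- The arm moves only by the shell command python3 -m creep 'ROWS'. ROWS is JSON, a list that holds one entry, the list of rows, each a list of 7 numbers: the finger opening in cm, from 0 to 8.54, then the shift along the tool's x, y, z in cm, then the turn, a rotation vector about the tool's x, y, z in rad. In form: [[[gripper, dx, dy, dz, rx, ry, rz], ...]]. A call has 1 to 8 rows; each row is the pose to reach, as a shift and turn from the pose commanded when the call began, along the tool's axes at that moment; what a row does not reach only later rows make up. A row lasts 1/10 s, in which the tool goes at most 50 mm and 8.59 degrees, less where a joint would pass 70% of its speed; a pose out of reach is approached as far as the arm can. A call with a gripper value outside its range is refused whole. The fingers move at their own pace and stop on an object; the grip force is fixed at half the most. Time passes only in rows, so rows that repeat a pose let the fingers close. It gives the time, the measured TCP pose, the force and the opening at its end, in the units of the state.
- env.get_state(): the state, without advancing time (a new reading comes with each control period).
- env.grab_frame(name): name is "scene" or "side" or "wrist"; returns a dict with "frame" (400x640x3 uint8, red, green, blue), "depth" (400x640 float32, mm along the optical axis (not along the pixel's ray), 0 where there is no reading), "intrinsics" (3x3 intrinsics, pixels), "dist" ([k1, k2, p1, p2, k3] as OpenCV has them; the pictures are not rectified), "position" and "attitude" of the camera in the world; the wrist camera has in their place "hand_eye" (4x4, takes a point from camera to tool coordinates, whose origin is the TCP and whose axes are the tool frame's). Camera axes: x right, y down, z forward; pixel columns grow to the right and rows downward; lengths in mm; the calibration is good to about 2 mm. A picture is of the moment at which its call begins: read the wrist's pose just before it.
- env.finish_job(): hands the job in, once; it reports no verdict.
The state is a dict: "time": time; "qpos": joint angles; "joint_velocities": joint speeds; "joint_efforts": joint torques, N m; "ee_pos": TCP position; "eef_rot": TCP orientation; "ft_force": force on the tool from outside, world axes, zero at the start; "wrist_torque": the same for the moment, N m; "width": finger opening in mm.
Only numpy, scipy, OpenCV 4.12 (cv2) and the standard library are available. Lean on these libraries where they do the work, as an engineer would, in place of code of your own. Each camera call takes 0.05 s, during which the arm holds its last target.

## Working session

There is one attempt and no reset: what is moved stays moved. The work goes in short steps, Python scripts to look and compute and a shell command to move; the robot and the scene stay as the last step left them, time stands still between calls to the robot, and variables do not carry over. Pictures are saved under pics/ and viewed, and the job is handed in when it is done.

```bash
ls; mkdir -p pics
python3 - <<'E'
from rig import env
import cv2,pickle
s=env.get_state()
print({k:s[k] for k in('time','ee_pos','eef_rot','ft_force','width')})
for n in('scene','side','wrist'):
    f=env.grab_frame(n); pickle.dump(f,open(f'pics/{n}0.pkl','wb'))
    cv2.imwrite(f'pics/{n}0.png',f['frame'][:,:,::-1])
    print(n,{k:f[k] for k in f if k not in('frame','depth')})
E
```

```text
pics
{'time': 0.0, 'ee_pos': array([ 205.58795772, -694.38010252,  230.14924215]), 'eef_rot': array([-177.33315628,   89.87415434,  109.16439163]), 'ft_force': array([-0.08699855, -0.20612902,  0.17104076]), 'width': 85.43374831562383}
scene {'intrinsics': array([[519.6721437 ,   0.        , 314.31405963],
       [  0.        , 519.6721437 , 200.15851303],
       [  0.        ,   0.        ,   1.        ]]), 'dist': array([-0.10746665,  0.        ,  0.        ,  0.        ,  0.        ]), 'position': array([1159.38808418,  387.81595932, 1381.17824244]), 'attitude': array([-148.22226412,   -0.78011177,  121.57974492])}
side {'intrinsics': array([[379.17644809,   0.        , 324.29588191],
       [  0.        , 379.17644809, 203.80800323],
       [  0.        ,   0.        ,   1.        ]]), 'dist': array([-0.00990191,  0.        ,  0.        ,  0.        ,  0.        ]), 'position': array([267.87389596, 739.82817473, 692.2256429 ]), 'attitude': array([-125.82643345,   -1.20075237, -162.28580203])}
wrist {'intrinsics': array([[343.4335514 ,   0.        , 321.09485157],
       [  0.        , 343.4335514 , 200.23268323],
       [  0.        ,   0.        ,   1.        ]]), 'dist': array([-0.00827333,  0.        ,  0.        ,  0.        ,  0.        ]), 'hand_eye': array([[ 7.66522123e-04, -2.94087346e-01,  9.55778241e-01,
        -1.42722338e+02],
       [ 8.37432660e-04, -9.55777998e-01, -2.94087943e-01,
         7.55067371e+01],
       [ 9.99999356e-01,  1.02582483e-03, -4.86346632e-04,
         1.50698540e-01],
       [ 0.00000000e+00,  0.00000000e+00,  0.00000000e+00,
         1.00000000e+00]])}
```

View pics/scene0.png

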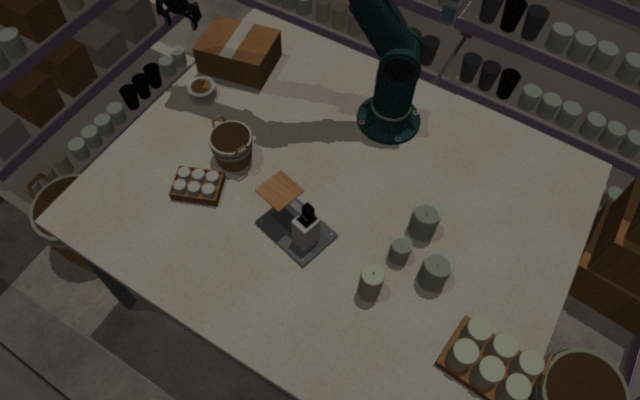

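View pics/side0.png

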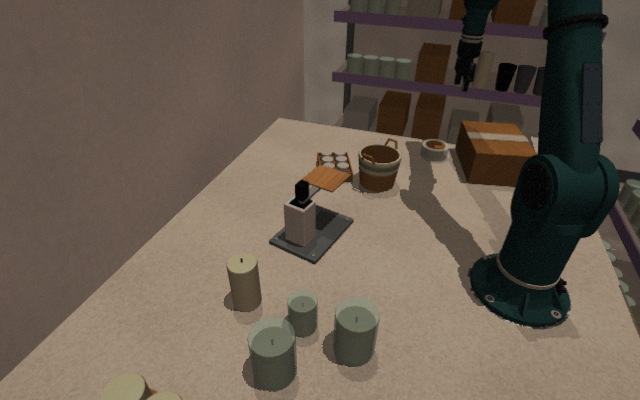

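View pics/wrist0.png

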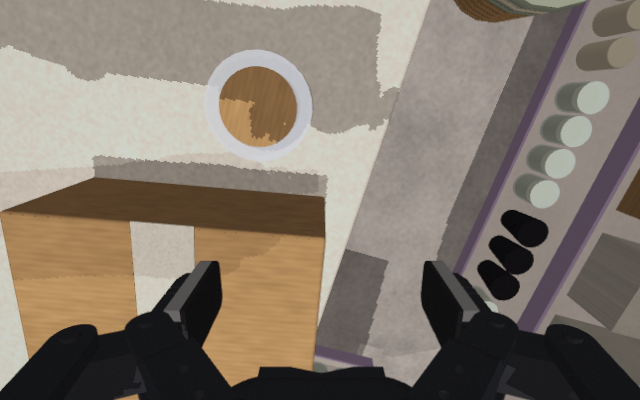

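Scene view: the riser's black block is at (308,213), tray at (280,190) and pillar at (370,283). There are three look-alike glass jars at (424,223), (400,250) and (434,272). The middle one, (400,250), looks smallest. I'll confirm it with a crop and measurements.

```bash
cat > h.py <<'E'
import numpy as np,cv2
from scipy.spatial.transform import Rotation as R
def cam(f,st=None):
    if 'hand_eye' in f:
        T=np.eye(4);T[:3,:3]=R.from_euler('xyz',st['eef_rot'],degrees=True).as_matrix();T[:3,3]=st['ee_pos']
        return T@np.array(f['hand_eye'])
    T=np.eye(4);T[:3,:3]=R.from_euler('xyz',f['attitude'],degrees=True).as_matrix();T[:3,3]=f['position'];return T
def ray(f,uv,st=None):
    T=cam(f,st);n=cv2.undistortPoints(np.array(uv,float).reshape(-1,1,2),f['intrinsics'],f['dist'])[:,0]
    d=np.c_[n,np.ones(len(n))]@T[:3,:3].T
    return T[:3,3],d
def onplane(f,uv,z,st=None):
    o,d=ray(f,uv,st);return o+d*((z-o[2])/d[:,2])[:,None]
def cloud(f,st=None):
    h,w=f['depth'].shape;v,u=np.mgrid[:h,:w]
    o,d=ray(f,np.c_[u.ravel(),v.ravel()],st);P=o+d*f['depth'].reshape(-1,1)
    P[f['depth'].ravel()==0]=np.nan
    return P.reshape(h,w,3)
E
python3 - <<'E'
import pickle,cv2,numpy as np
from h import *
for n,b in(('scene',(220,150,480,320)),('side',(210,160,410,400))):
    f=pickle.load(open(f'pics/{n}0.pkl','rb'));P=cloud(f)
    np.save(f'pics/{n}P.npy',P)
    x0,y0,x1,y1=b
    c=cv2.resize(f['frame'][y0:y1,x0:x1,::-1],None,fx=3 if n=='scene' else 2.5,fy=3 if n=='scene' else 2.5,interpolation=cv2.INTER_CUBIC)
    cv2.imwrite(f'pics/{n}crop.png',np.clip(c*1.8,0,255).astype('uint8'))
    H=P[...,2]
    m=((H>15)&(H<320)&(P[...,0]>250)&(P[...,0]<1050)&(abs(P[...,1])<600)).astype('uint8')
    k,l,s,c=cv2.connectedComponentsWithStats(m)
    for i in range(1,k):
        if s[i,4]>60:
            p=P[l==i];t=np.nanpercentile(p[:,2],97)
            top=p[p[:,2]>t-6]
            print(n,s[i],'ztop %.0f'%t,'top centre mid',((top.max(0)+top.min(0))/2).round(),'ext',np.ptp(top,axis=0).round())
E
```

```text
scene [197  87  17  16 160] ztop 51 top centre mid [ 276. -583.   51.] ext [51. 34. 11.]
scene [ 208  115   45   55 1813] ztop 124 top centre mid [ 428. -355.  129.] ext [111. 152.  20.]
scene [ 169  165   56   40 1600] ztop 54 top centre mid [ 580. -379.   53.] ext [118. 143.  10.]
scene [ 255  170   67   82 2186] ztop 189 top centre mid [552.  14. 190.] ext [28. 31. 13.]
scene [ 407  199   35   42 1036] ztop 117 top centre mid [342. 285. 116.] ext [84. 82.  9.]
scene [389 235  24  29 517] ztop 88 top centre mid [459. 265.  87.] ext [58. 55. 10.]
scene [ 417  249   37   43 1150] ztop 119 top centre mid [472. 379. 118.] ext [82. 82. 10.]
scene [358 263  27  38 765] ztop 129 top centre mid [599. 245. 129.] ext [63. 61. 12.]
scene [ 435  315   65   72 2642] ztop 109 top centre mid [617. 553. 109.] ext [140.  94.  11.]
side [ 358  138   44   51 1627] ztop 128 top centre mid [ 416. -355.  130.] ext [ 88. 153.  16.]
side [421 145  14  13 127] ztop 49 top centre mid [ 271. -585.   47.] ext [42. 30.  6.]
side [ 284  149   69   98 3039] ztop 186 top centre mid [547.  13. 188.] ext [27. 33. 14.]
side [ 227  252   34   57 1546] ztop 127 top centre mid [596. 244. 129.] ext [63. 63. 15.]
side [ 248  289   70  100 4083] ztop 116 top centre mid [468. 380. 114.] ext [83. 82.  8.]
side [ 333  296   47   68 2580] ztop 117 top centre mid [336. 285. 114.] ext [83. 83.  8.]
side [  99  372   83   28 1362] ztop 108 top centre mid [619. 536. 106.] ext [126.  54.   8.]
```

```bash
ls pics
```

```text
scene0.pkl
scene0.png
sceneP.npy
scenecrop.png
side0.pkl
side0.png
sideP.npy
sidecrop.png
wrist0.pkl
wrist0.png
```

View pics/scenecrop.png

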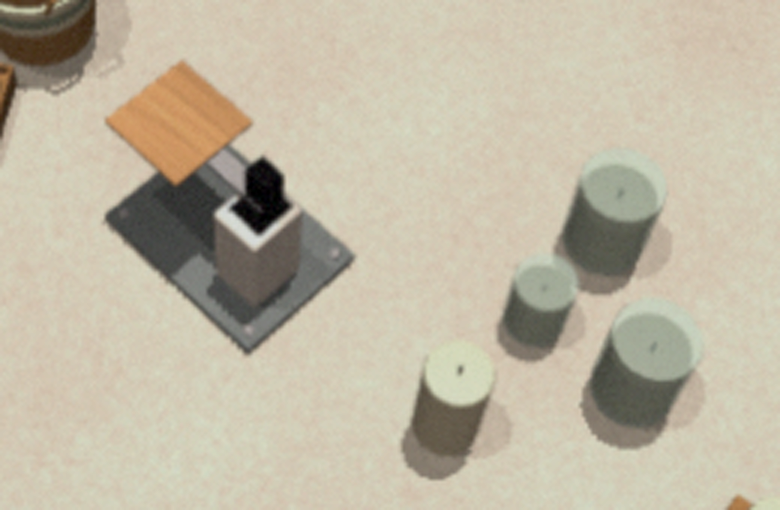

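Run:
```python
import numpy as np,cv2,pickle
for n in('scene','side'):
    P=np.load(f'pics/{n}P.npy')
    f=pickle.load(open(f'pics/{n}0.pkl','rb'));hsv=cv2.cvtColor(f['frame'],cv2.COLOR_RGB2HSV)
    x,y,z=P[...,0],P[...,1],P[...,2]
    def rep(m,name):
        p=P[m][:,:2].astype('float32');print(n,name,m.sum(),np.median(P[m][:,2]).round(1),[np.round(a,1) for a in cv2.minAreaRect(p)], 'mean',p.mean(0).round(1))
    near=(abs(x-550)<130)&(abs(y+20)<170)
    rep(near&(z>187)&(z<200),'block top')
    # tray: z ~150, wood hue
    rep(near&(z>143)&(z<157)&(hsv[...,1]>90),'tray')
    rep(near&(z>7)&(z<17),'plate')
    jar=(abs(x-459)<45)&(abs(y-265)<45)
    rep(jar&(z>78)&(z<90),'jar top')
```

```text
scene block top 85 191.4 [array([552.3,  13.7]), array([29.3, 24.4]), np.float64(80.0)] mean [552.9  13.5]
scene tray 1029 149.5 [array([534. , -61.2]), array([181.7, 102.4]), np.float64(75.4)] mean [526.1 -98. ]
scene plate 1695 11.4 [array([551.2, -14.5]), array([327.8, 254. ]), np.float64(88.5)] mean [561.4 -31.6]
scene jar top 305 83.5 [array([457.5, 265.2]), array([57.8, 57.4]), np.float64(69.6)] mean [458.7 265.6]
side block top 83 192.3 [array([547.6,  13. ]), array([32.1, 24. ]), np.float64(80.5)] mean [546.8  14.7]
side tray 773 151.1 [array([529.5, -61.4]), array([182.1, 100.7]), np.float64(76.4)] mean [518.  -93.8]
side plate 1766 13.0 [array([535.3, -37.5]), array([213.9, 151.5]), np.float64(76.6)] mean [516.9 -19.6]
side jar top 615 84.7 [array([453. , 266.4]), array([60.6, 60.1]), np.float64(18.7)] mean [451.9 267.8]
```

The crop shows the three glass jars. The one at scene (400,250) is clearly the smallest: depth gives it about 60 mm wide and 84 mm tall, against about 83 mm wide and 115 mm tall for the other two. It's the one I'll take. The riser's yaw is about -13.2°. Next I'll work out the approach.

```bash
cat > go.py <<'E'
# usage: go(target xyz, yaw of jaw (tool z) axis) -> shift/rotvec in tool axes from present measured pose
import sys,numpy as np
from rig import env
from scipy.spatial.transform import Rotation as R
np.set_printoptions(suppress=True,precision=4)
x,y,z,yaw=map(float,sys.argv[1:5])
s=env.get_state()
R0=R.from_euler('xyz',s['eef_rot'],degrees=True)
best=None
for k in(0,180):
    a=np.radians(yaw+k);X=np.array([0,0,-1.]);Z=np.array([np.cos(a),np.sin(a),0]);Y=np.cross(Z,X)
    Rt=R.from_matrix(np.c_[X,Y,Z]);rv=(R0.inv()*Rt).as_rotvec()
    if best is None or np.linalg.norm(rv)<np.linalg.norm(best):best=rv
print('t',s['time'],'pos',s['ee_pos'],'q',np.round(s['qpos'],1),'F',s['ft_force'],'w',s['width'])
print('tool axes cols',R0.as_matrix().round(3).tolist())
print('shift cm',R0.inv().apply(np.array([x,y,z])-s['ee_pos'])/10,'rotvec',best)
E
python3 go.py 550 13.5 290 -13.2
```

```text
t 0.15 pos [ 205.6092 -694.5709  230.3773] q [68.2 33.9  2.8 92.2 -1.9 54.  -1.9] F [ 0.4048 -0.8819  0.1254] w 85.24574107782296
tool axes cols [[-0.001, 0.959, 0.284], [0.002, 0.284, -0.959], [-1.0, -0.0, -0.002]]
shift cm [ -5.8652  53.1262 -58.1244] rotvec [-1.0525 -0.0016 -0.0008]
```

```bash
python3 -m creep '[[[8.5,-5,0,0,0,0,0],[8.5,-6,3,-3.5,-0.13,0,0],[8.5,-6,6.3,-7.3,-0.26,0,0],[8.5,-6,9.6,-11,-0.39,0,0],[8.5,-6,13,-14.6,-0.52,0,0],[8.5,-6,16.3,-18.3,-0.65,0,0],[8.5,-6,19.6,-22,-0.78,0,0],[8.5,-6,23,-25.5,-0.9,0,0]]]'; python3 go.py 550 13.5 290 -13.2
```

```text
time: 0.95
ee_pos: [354.1, -383.2, 291.2]
eef_rot: [-163.9, 90.0, 174.4]
ft_force: [1.4, 0.1, 0.0]
width: 85.1
t 0.95 pos [ 354.0657 -383.2174  291.2407] q [ 53.6  15.6 -13.9 114.1   4.8  50.8  15.4] F [1.4161 0.1132 0.0496] w 85.05609562506345
tool axes cols [[-0.0, 0.369, 0.929], [0.0, 0.929, -0.369], [-1.0, -0.0, -0.0]]
shift cm [ 0.1176 44.1027  3.5644] rotvec [-0.1477 -0.0004  0.0001]
```

```bash
python3 -m creep '[[[8.5,0,4.9,0.4,-0.05,0,0],[8.5,0,9.8,0.8,-0.1,0,0],[8.5,0,14.7,1.2,-0.148,0,0],[8.5,0,19.6,1.6,-0.148,0,0],[8.5,0,24.5,2,-0.148,0,0],[8.5,0,29.4,2.4,-0.148,0,0],[8.5,0,34.3,2.8,-0.148,0,0],[8.5,0,39.2,3.2,-0.148,0,0]]]'; python3 -m creep '[[[8.5,0,2.4,0.2,0,0,0],[8.5,0,4.9,0.36,0,0,0],[8.5,0,4.9,0.36,0,0,0]]]'; python3 go.py 550 13.5 290 -13.2
python3 - <<'E'
from rig import env
import cv2,pickle
s=env.get_state();f=env.grab_frame('wrist');pickle.dump((s,f),open('pics/w1.pkl','wb'));cv2.imwrite('pics/w1.png',f['frame'][:,:,::-1])
E
```

```text
time: 1.75
ee_pos: [530.5, -32.1, 291.3]
eef_rot: [-92.5, 90.0, -105.9]
ft_force: [0.5, -0.4, 0.2]
width: 84.6
time: 2.05
ee_pos: [545.7, 17.8, 291.4]
eef_rot: [84.3, 89.8, 71.2]
ft_force: [-0.3, -0.1, -0.1]
width: 85.4
t 2.05 pos [545.7356  17.8471 291.4225] q [ 14.2  18.7 -26.5 111.   10.2  52.5 -30.3] F [-0.3049 -0.1404 -0.0663] w 85.39076089000402
tool axes cols [[0.001, 0.226, 0.974], [0.003, 0.974, -0.226], [-1.0, 0.003, 0.0]]
shift cm [ 0.1414 -0.3274  0.5137] rotvec [ 0.0022  0.0003 -0.0029]
```

View pics/w1.png

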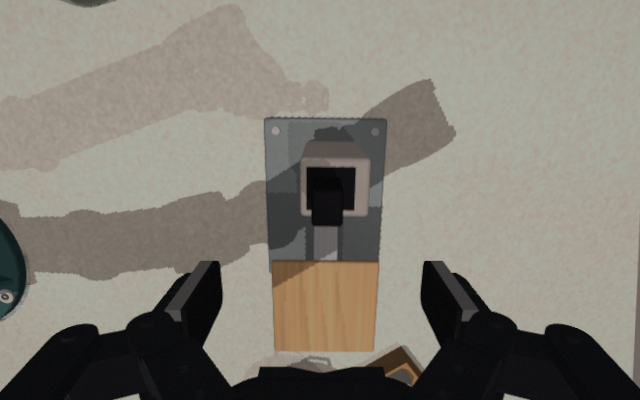

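Wrist view: block top near (327,212), tray square at x 273–379, y 262–352, with the plate and housing aligned to the image. I'll measure both from here.

Run:
```python
import pickle,numpy as np,cv2
from h import *
s,f=pickle.load(open('pics/w1.pkl','rb'));P=cloud(f,s);z=P[...,2]
v,u=np.mgrid[:400,:640]
def rep(m,nm):
    p=P[m];print(nm,m.sum(),np.median(p[:,2]).round(1),[np.round(a,1) for a in cv2.minAreaRect(p[:,:2].astype('float32'))],p.mean(0).round(1), 'px',u[m].min(),u[m].max(),v[m].min(),v[m].max())
w=(u>225)&(u<415)
rep(w&(z>183)&(z<200)&(v>150)&(v<260),'block')
rep(w&(z>142)&(z<156)&(v>255)&(v<355)&(cv2.cvtColor(f['frame'],cv2.COLOR_RGB2HSV)[...,1]>90),'tray')
rep(w&(z>126)&(z<138)&(v<230),'housing')
rep(w&(z>6)&(z<18)&(v<262),'plate')
```

```text
block 1244 191.8 [array([549.9,  12.3]), array([29.8, 23.5]), np.float64(77.0)] [550.   13.6 191.5] px 312 343 186 225
tray 9194 150.0 [array([522. , -99.1]), array([100.2,  98.7]), np.float64(76.3)] [522.9 -96.1 150. ] px 272 378 260 350
housing 2886 132.4 [array([557.6,  10.6]), array([55.5, 64.1]), np.float64(76.2)] [561.6  15.6 132.9] px 300 370 156 215
plate 10494 12.1 [array([540.3, -28. ]), array([192.4, 150.4]), np.float64(76.5)] [536.3 -16.8  12.1] px 264 387 117 261
```

```bash
python3 go.py 550 12.5 290 -13.6; python3 -m creep '[[[5,0,-0.45,0.55,0.006,0,0],[5,5,-0.45,0.55,0.006,0,0],[5,5,-0.45,0.55,0.006,0,0]]]';python3 go.py 550 12.5 152 -13.6
```

```text
t 2.1 pos [545.0887  15.0605 291.1679] q [ 14.4  18.6 -26.3 111.   10.2  52.6 -30.3] F [-0.7798 -0.2331 -0.9485] w 84.79349697549068
tool axes cols [[-0.0, 0.229, 0.973], [0.001, 0.973, -0.229], [-1.0, 0.001, -0.0]]
shift cm [ 0.1165 -0.1369  0.5367] rotvec [ 0.0064 -0.0004 -0.0006]
time: 2.4
ee_pos: [545.0, 3.8, 236.6]
eef_rot: [-155.6, 89.3, -169.6]
ft_force: [-1.0, -0.9, -0.1]
width: 49.4
t 2.4 pos [545.0125   3.763  236.5843] q [ 13.8  22.5 -24.8 114.   12.7  46.8 -32.2] F [-1.0144 -0.9055 -0.1289] w 49.443512359746
tool axes cols [[-0.011, 0.242, 0.97], [-0.002, 0.97, -0.242], [-1.0, -0.005, -0.011]]
shift cm [8.4503 1.0092 0.3617] rotvec [-0.0075 -0.0106  0.0048]
```

```bash
python3 -m creep '[[[5,0,0,0,0,0,0],[5,0,0,0,0,0,0]]]';python3 go.py 550 12.5 152 -13.6
```

```text
time: 2.6
ee_pos: [550.3, 6.7, 242.8]
eef_rot: [10.4, 89.9, -3.5]
ft_force: [0.3, -0.3, -0.1]
width: 49.6
t 2.6 pos [550.3111   6.6829 242.7666] q [ 13.8  22.1 -25.  113.5  12.7  46.8 -32.2] F [ 0.2629 -0.2953 -0.1298] w 49.59668011515101
tool axes cols [[0.002, 0.24, 0.971], [-0.0, 0.971, -0.24], [-1.0, 0.0, 0.002]]
shift cm [ 9.0765  0.5535 -0.19  ] rotvec [-0.0051  0.0022 -0.0004]
```

```bash
cat > w.py <<'E'
import pickle,numpy as np,cv2,sys
from rig import env
from h import *
s=env.get_state();f=env.grab_frame('wrist');pickle.dump((s,f),open(f'pics/{sys.argv[1]}.pkl','wb'));cv2.imwrite(f'pics/{sys.argv[1]}.png',f['frame'][:,:,::-1])
E
python3 w.py w2
python3 - <<'E'
import pickle,numpy as np,cv2
from h import *
s,f=pickle.load(open('pics/w2.pkl','rb'));print(s['ee_pos']);P=cloud(f,s);z=P[...,2]
v,u=np.mgrid[:400,:640]
def rep(m,nm):
    p=P[m];print(nm,m.sum(),np.median(p[:,2]).round(1),[np.round(a,1) for a in cv2.minAreaRect(p[:,:2].astype('float32'))],p.mean(0).round(1), 'px',u[m].min(),u[m].max(),v[m].min(),v[m].max())
w=(u>265)&(u<375)
rep(w&(z>183)&(z<200)&(v>150)&(v<300),'block')
E
```

```text
[550.3111182    6.68288284 242.76659456]
block 1899 191.8 [array([549.6,  12.3]), array([29.6, 23.8]), np.float64(77.0)] [550.   13.8 191.5] px 297 336 190 239
```

View pics/w2.png

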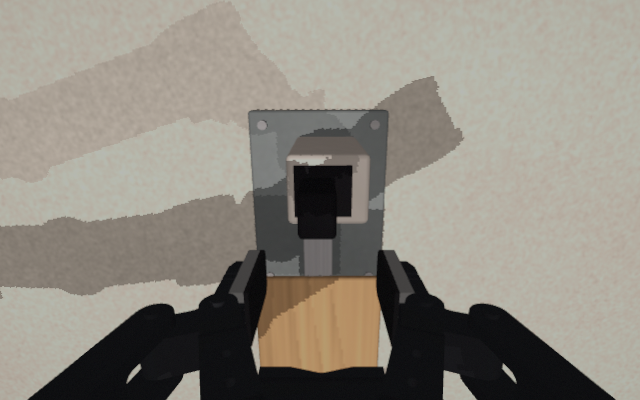

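The wrist view agrees with the earlier block centre, (549.7, 12.4), with its top at 191.8 against 192 expected. The block is at (316,215). Descending.

```bash
python3 -m creep '[[[5,2.5,0.3,-0.1,-0.002,0,0],[5,5,0.55,-0.19,-0.005,0,0],[5,7,0.55,-0.19,-0.005,0,0],[5,8,0.55,-0.19,-0.005,0,0],[5,8.5,0.55,-0.19,-0.005,0,0],[5,8.5,0.55,-0.19,-0.005,0,0],[5,8.5,0.55,-0.19,-0.005,0,0]]]';python3 go.py 549.7 12.5 152 -13.6
```

```text
time: 3.35
ee_pos: [549.7, 13.3, 157.3]
eef_rot: [15.7, 89.9, 2.2]
ft_force: [0.1, 0.1, 0.1]
width: 50.0
t 3.35 pos [549.6791  13.2938 157.3388] q [ 10.4  28.6 -22.2 117.7  17.6  36.7 -37.1] F [0.1447 0.1123 0.0571] w 50.0019452337574
tool axes cols [[0.002, 0.234, 0.972], [0.0, 0.972, -0.234], [-1.0, 0.001, 0.002]]
shift cm [ 0.5339 -0.077   0.0196] rotvec [ 0.0013  0.0019 -0.0005]
```

```bash
python3 -m creep '[[[5,0.3,-0.07,0,0,0,0],[5,0.5,-0.07,0,0,0,0],[4,0.5,-0.07,0,0,0,0],[3.2,0.5,-0.07,0,0,0,0],[2.8,0.5,-0.07,0,0,0,0]]]';python3 -m creep '[[[2.5,0,0,0,0,0,0],[2.2,0,0,0,0,0,0],[1,0,0,0,0,0,0],[0,0,0,0,0,0,0],[0,0,0,0,0,0,0],[0,0,0,0,0,0,0]]]'; python3 go.py 549.7 12.5 152 -13.6; python3 w.py w3
```

```text
time: 3.85
ee_pos: [548.7, 12.6, 151.4]
eef_rot: [30.1, 90.0, 16.6]
ft_force: [0.1, 0.2, -0.2]
width: 27.9
time: 4.45
ee_pos: [549.0, 12.5, 151.5]
eef_rot: [18.4, 90.0, 4.9]
ft_force: [1.0, -0.2, 2.1]
width: 23.7
t 4.45 pos [549.0459  12.5151 151.5221] q [ 10.2  29.  -21.9 118.   17.9  36.1 -37.3] F [ 1.0144 -0.2007  2.0879] w 23.72357179219319
tool axes cols [[0.001, 0.234, 0.972], [0.0, 0.972, -0.234], [-1.0, 0.0, 0.001]]
shift cm [-0.0477  0.0139  0.064 ] rotvec [ 0.0011  0.0008 -0.0003]
```

View pics/w3.png

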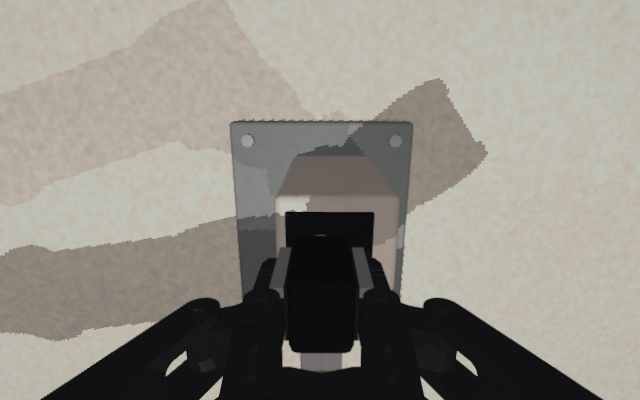

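The block is gripped: opening 23.7 mm, with the pads either side of it at (321,290). Now pulling.

```bash
for i in 1; do python3 -m creep '[[[0,-0.15,0,0,0,0,0],[0,-0.3,0,0,0,0,0],[0,-0.45,0,0,0,0,0],[0,-0.6,0,0,0,0,0],[0,-0.75,0,0,0,0,0],[0,-0.9,0,0,0,0,0],[0,-0.9,0,0,0,0,0],[0,-0.9,0,0,0,0,0]]]'; done; python3 -m creep '[[[0,-0.1,0,0,0,0,0]]]';python3 -m creep '[[[0,-0.1,0,0,0,0,0]]]'
```

```text
time: 5.3
ee_pos: [549.0, 12.5, 160.5]
eef_rot: [15.1, 89.9, 1.6]
ft_force: [4.3, 0.3, -4.5]
width: 23.9
time: 5.4
ee_pos: [549.0, 12.5, 161.3]
eef_rot: [19.9, 90.0, 6.3]
ft_force: [5.3, -0.3, -5.2]
width: 23.5
time: 5.5
ee_pos: [549.0, 12.5, 162.3]
eef_rot: [22.4, 90.0, 8.8]
ft_force: [5.0, -0.9, -4.7]
width: 23.3
```

```bash
g(){ grep -E 'ee_pos|force' | tr '\n' ' '; echo; }
python3 -m creep '[[[0,-0.1,0,0.05,0,0,0]]]'|g;python3 -m creep '[[[0,-0.1,0,0,0,0,0]]]'|g;python3 -m creep '[[[0,-0.1,0,0,0,0,0]]]'|g;python3 -m creep '[[[0,-0.1,0,0,0,0,0]]]'|g;python3 -m creep '[[[0,-0.1,0,0,0,0,0]]]'|g;python3 -m creep '[[[0,-0.1,0,0,0,0,0]]]'|g;python3 -m creep '[[[0,-0.1,0,0,0,0,0]]]'|g;python3 -m creep '[[[0,-0.1,0,0,0,0,0]]]'|g
```

```text
ee_pos: [549.0, 12.5, 163.3] ft_force: [4.6, -0.3, -5.0] 
ee_pos: [549.0, 12.5, 164.2] ft_force: [3.8, -0.6, -4.8] 
ee_pos: [549.0, 12.5, 165.3] ft_force: [4.4, -0.0, -4.6] 
ee_pos: [549.0, 12.5, 166.3] ft_force: [3.7, 0.8, -5.0] 
ee_pos: [549.0, 12.5, 167.3] ft_force: [3.6, -0.6, -4.0] 
ee_pos: [549.0, 12.5, 168.3] ft_force: [4.5, -0.1, -5.1] 
ee_pos: [549.0, 12.5, 169.4] ft_force: [4.1, 0.1, -4.9] 
ee_pos: [549.0, 12.5, 170.3] ft_force: [4.2, -0.3, -4.1]
```

```bash
g(){ grep -E 'ee_pos|force' | tr '\n' ' '; echo; }
python3 -m creep '[[[0,-0.1,0,0,0,0,0]]]'|g;python3 -m creep '[[[0,-0.1,0,0,0,0,0]]]'|g;python3 -m creep '[[[0,-0.1,0,0,0,0,0]]]'|g;python3 -m creep '[[[0,-0.1,0,0,0,0,0]]]'|g;python3 -m creep '[[[0,-0.1,0,0,0,0,0]]]'|g;python3 -m creep '[[[0,-0.1,0,0,0,0,0]]]'|g;python3 -m creep '[[[0,-0.1,0,0,0,0,0]]]'|g;python3 -m creep '[[[0,-0.1,0,0,0,0,0]]]'|g
```

```text
ee_pos: [549.0, 12.5, 171.4] ft_force: [4.1, 0.4, -4.0] 
ee_pos: [549.0, 12.5, 172.3] ft_force: [3.5, -0.9, -5.2] 
ee_pos: [549.0, 12.5, 173.3] ft_force: [4.0, 0.4, -4.6] 
ee_pos: [549.0, 12.5, 174.3] ft_force: [3.1, -0.4, -4.8] 
ee_pos: [549.0, 12.5, 175.3] ft_force: [4.8, 0.1, -4.0] 
ee_pos: [549.0, 12.5, 176.3] ft_force: [3.0, 0.5, -5.2] 
ee_pos: [549.0, 12.5, 177.4] ft_force: [3.0, -0.6, -4.0] 
ee_pos: [549.0, 12.5, 178.4] ft_force: [3.0, 1.1, -4.3]
```

```bash
g(){ grep -E 'ee_pos|force' | tr '\n' ' '; echo; }
python3 -m creep '[[[0,-0.1,0,0,0,0,0]]]'|g;python3 -m creep '[[[0,-0.1,0,0,0,0,0]]]'|g;python3 -m creep '[[[0,-0.1,0,0,0,0,0]]]'|g;python3 -m creep '[[[0,-0.1,0,0,0,0,0]]]'|g;python3 -m creep '[[[0,-0.1,0,0,0,0,0]]]'|g;python3 -m creep '[[[0,-0.1,0,0,0,0,0]]]'|g;python3 -m creep '[[[0,-0.1,0,0,0,0,0]]]'|g;python3 -m creep '[[[0,-0.1,0,0,0,0,0]]]'|g
```

```text
ee_pos: [549.0, 12.5, 179.3] ft_force: [3.1, 0.2, -4.5] 
ee_pos: [549.0, 12.5, 180.4] ft_force: [4.0, 0.7, -4.1] 
ee_pos: [549.0, 12.5, 181.4] ft_force: [2.5, 0.4, -5.2] 
ee_pos: [549.0, 12.5, 182.4] ft_force: [3.7, 0.8, -4.4] 
ee_pos: [549.0, 12.5, 183.3] ft_force: [4.6, 0.2, -5.1] 
ee_pos: [549.0, 12.5, 184.4] ft_force: [4.7, -0.2, -4.5] 
ee_pos: [549.0, 12.5, 185.3] ft_force: [2.8, 0.4, -4.7] 
ee_pos: [549.0, 12.5, 186.4] ft_force: [3.6, 1.1, -5.3]
```

```bash
g(){ grep -E 'ee_pos|force' | tr '\n' ' '; echo; }
python3 -m creep '[[[0,-0.1,0,0,0,0,0]]]'|g;python3 -m creep '[[[0,-0.1,0,0,0,0,0]]]'|g;python3 -m creep '[[[0,-0.1,0,0,0,0,0]]]'|g;python3 -m creep '[[[0,-0.1,0,0,0,0,0]]]'|g;python3 -m creep '[[[0,-0.1,0,0,0,0,0]]]'|g;python3 -m creep '[[[0,-0.1,0,0,0,0,0]]]'|g;python3 -m creep '[[[0,-0.1,0,0,0,0,0]]]'|g;python3 -m creep '[[[0,-0.1,0,0,0,0,0]]]'|g
```

```text
ee_pos: [549.0, 12.5, 187.3] ft_force: [3.3, 1.1, -4.7] 
ee_pos: [549.0, 12.5, 188.3] ft_force: [3.2, 0.7, -4.8] 
ee_pos: [549.0, 12.5, 189.4] ft_force: [2.6, 0.6, -4.9] 
ee_pos: [549.0, 12.5, 190.3] ft_force: [2.9, 0.1, -4.7] 
ee_pos: [549.0, 12.5, 191.3] ft_force: [3.1, 1.1, -4.3] 
ee_pos: [549.0, 12.4, 192.4] ft_force: [3.4, 1.1, -4.3] 
ee_pos: [549.0, 12.5, 193.3] ft_force: [2.7, 1.1, -5.2] 
ee_pos: [549.0, 12.4, 194.1] ft_force: [4.0, 0.6, -7.9]
```

```bash
g(){ grep -E 'ee_pos|force' | tr '\n' ' '; echo; }
python3 -m creep '[[[0,-0.1,0,0,0,0,0]]]'|g;python3 -m creep '[[[0,-0.1,0,0,0,0,0]]]'|g;python3 -m creep '[[[0,-0.1,0,0,0,0,0]]]'|g;python3 -m creep '[[[0,-0.1,0,0,0,0,0]]]'|g;python3 -m creep '[[[0,-0.05,0,0,0,0,0]]]'|g;python3 -m creep '[[[0,-0.05,0,0,0,0,0]]]'|g;python3 -m creep '[[[0,-0.05,0,0,0,0,0]]]'|g;python3 -m creep '[[[0,-0.05,0,0,0,0,0]]]'|g;python3 -m creep '[[[0,-0.05,0,0,0,0,0]]]'|g
```

```text
ee_pos: [549.0, 12.5, 194.8] ft_force: [5.5, 1.0, -10.6] 
ee_pos: [549.0, 12.5, 195.8] ft_force: [4.5, 0.8, -10.2] 
ee_pos: [549.0, 12.5, 196.9] ft_force: [4.8, 1.6, -11.4] 
ee_pos: [549.0, 12.4, 198.0] ft_force: [5.0, 0.7, -11.4] 
ee_pos: [549.0, 12.4, 198.6] ft_force: [4.6, 1.5, -11.1] 
ee_pos: [549.0, 12.5, 199.1] ft_force: [4.9, 1.2, -11.0] 
ee_pos: [549.0, 12.5, 199.7] ft_force: [2.9, 1.1, -4.5] 
ee_pos: [549.0, 12.5, 200.8] ft_force: [1.8, 1.0, -4.4] 
ee_pos: [549.0, 12.5, 201.3] ft_force: [3.1, 1.6, -4.4]
```

First click at TCP z of about 199.5 (48 mm of lift). The second should come near 213.5 and the third near 227.5.

```bash
g(){ grep -E 'ee_pos|force' | tr '\n' ' '; echo; }
python3 -m creep '[[[0,-0.1,0,0,0,0,0],[0,-0.2,0,0,0,0,0],[0,-0.3,0,0,0,0,0],[0,-0.4,0,0,0,0,0]]]'|g;python3 -m creep '[[[0,-0.1,0,0,0,0,0]]]'|g;python3 -m creep '[[[0,-0.1,0,0,0,0,0]]]'|g;python3 -m creep '[[[0,-0.1,0,0,0,0,0]]]'|g;python3 -m creep '[[[0,-0.1,0,0,0,0,0]]]'|g;python3 -m creep '[[[0,-0.1,0,0,0,0,0]]]'|g;python3 -m creep '[[[0,-0.1,0,0,0,0,0]]]'|g;python3 -m creep '[[[0,-0.1,0,0,0,0,0]]]'|g
```

```text
ee_pos: [549.0, 12.4, 205.0] ft_force: [3.1, 1.2, -5.3] 
ee_pos: [549.0, 12.5, 205.9] ft_force: [2.7, 0.9, -4.3] 
ee_pos: [549.0, 12.4, 206.9] ft_force: [2.8, 0.2, -4.6] 
ee_pos: [549.0, 12.5, 207.8] ft_force: [2.1, 2.0, -6.8] 
ee_pos: [549.0, 12.5, 208.4] ft_force: [4.8, 2.3, -10.4] 
ee_pos: [549.0, 12.4, 209.2] ft_force: [4.9, 2.3, -10.1] 
ee_pos: [549.0, 12.4, 210.3] ft_force: [4.4, 1.7, -10.0] 
ee_pos: [549.0, 12.5, 211.4] ft_force: [3.7, 2.3, -11.2]
```

```bash
g(){ grep -E 'ee_pos|force' | tr '\n' ' '; echo; }
python3 -m creep '[[[0,-0.1,0,0,0,0,0]]]'|g;python3 -m creep '[[[0,-0.05,0,0,0,0,0]]]'|g;python3 -m creep '[[[0,-0.05,0,0,0,0,0]]]'|g;python3 -m creep '[[[0,-0.05,0,0,0,0,0]]]'|g;python3 -m creep '[[[0,-0.05,0,0,0,0,0]]]'|g
```

```text
ee_pos: [549.0, 12.4, 212.6] ft_force: [4.3, 1.3, -11.7] 
ee_pos: [549.0, 12.5, 213.2] ft_force: [3.1, 1.3, -11.7] 
ee_pos: [549.0, 12.5, 214.2] ft_force: [2.7, 0.5, -5.1] 
ee_pos: [549.0, 12.5, 215.0] ft_force: [2.6, 1.6, -4.0] 
ee_pos: [549.1, 12.5, 215.4] ft_force: [2.1, 1.6, -4.5]
```

The second click came at about 213.6, 14 mm after the first as expected. On to the third, near 227.6.

```bash
g(){ grep -E 'ee_pos|force' | tr '\n' ' '; echo; }
python3 -m creep '[[[0,-0.1,0,0,0,0,0],[0,-0.2,0,0,0,0,0],[0,-0.3,0,0,0,0,0],[0,-0.4,0,0,0,0,0]]]'|g;python3 -m creep '[[[0,-0.1,0,0,0,0,0]]]'|g;python3 -m creep '[[[0,-0.1,0,0,0,0,0]]]'|g;python3 -m creep '[[[0,-0.1,0,0,0,0,0]]]'|g;python3 -m creep '[[[0,-0.1,0,0,0,0,0]]]'|g;python3 -m creep '[[[0,-0.1,0,0,0,0,0]]]'|g;python3 -m creep '[[[0,-0.1,0,0,0,0,0]]]'|g;python3 -m creep '[[[0,-0.1,0,0,0,0,0]]]'|g
```

```text
ee_pos: [549.0, 12.4, 218.9] ft_force: [2.8, 1.6, -5.3] 
ee_pos: [549.0, 12.5, 219.9] ft_force: [1.7, 1.4, -4.6] 
ee_pos: [549.0, 12.5, 220.8] ft_force: [0.9, 2.0, -4.3] 
ee_pos: [549.0, 12.4, 221.8] ft_force: [1.8, 1.5, -6.9] 
ee_pos: [549.0, 12.5, 222.4] ft_force: [4.0, 2.1, -9.9] 
ee_pos: [549.0, 12.5, 223.2] ft_force: [3.3, 1.0, -10.7] 
ee_pos: [549.0, 12.5, 224.3] ft_force: [3.8, 2.2, -10.7] 
ee_pos: [549.0, 12.4, 225.4] ft_force: [3.7, 1.5, -11.2]
```

```bash
g(){ grep -E 'ee_pos|force' | tr '\n' ' '; echo; }
python3 -m creep '[[[0,-0.05,0,0,0,0,0]]]'|g;python3 -m creep '[[[0,-0.05,0,0,0,0,0]]]'|g;python3 -m creep '[[[0,-0.05,0,0,0,0,0]]]'|g
```

```text
ee_pos: [549.0, 12.5, 226.1] ft_force: [4.3, 1.2, -11.6] 
ee_pos: [549.0, 12.5, 226.6] ft_force: [4.4, 2.3, -11.2] 
ee_pos: [549.0, 12.4, 227.2] ft_force: [4.5, 2.8, -11.5]
```

```bash
g(){ grep -E 'ee_pos|force' | tr '\n' ' '; echo; }
python3 -m creep '[[[0,-0.05,0,0,0,0,0]]]'|g;python3 -m creep '[[[0,-0.05,0,0,0,0,0]]]'|g
```

```text
ee_pos: [549.0, 12.4, 228.2] ft_force: [1.2, 1.3, -4.1] 
ee_pos: [549.0, 12.4, 229.0] ft_force: [2.2, 1.8, -5.0]
```

Third click at about 227.7. Now easing down in small steps until the weight comes off.

```bash
g(){ grep -E 'ee_pos|force' | tr '\n' ' '; echo; }
python3 -m creep '[[[0,0,0,0,0,0,0]]]'|g;python3 -m creep '[[[0,0.05,0,0,0,0,0]]]'|g;python3 -m creep '[[[0,0.05,0,0,0,0,0]]]'|g;python3 -m creep '[[[0,0.03,0,0,0,0,0]]]'|g;python3 -m creep '[[[0,0.03,0,0,0,0,0]]]'|g
```

```text
ee_pos: [549.0, 12.4, 229.1] ft_force: [1.2, 2.2, -3.7] 
ee_pos: [549.0, 12.4, 228.4] ft_force: [0.2, 1.6, -3.3] 
ee_pos: [549.0, 12.4, 228.1] ft_force: [-0.6, 0.9, 3.6] 
ee_pos: [549.1, 12.4, 228.0] ft_force: [-2.2, 1.1, 6.5] 
ee_pos: [549.1, 12.5, 227.9] ft_force: [-2.1, 0.7, 7.5]
```

```bash
g(){ grep -E 'ee_pos|force' | tr '\n' ' '; echo; }
python3 -m creep '[[[0,0,0,0,0,0,0]]]'|g;python3 -m creep '[[[0,-0.03,0,0,0,0,0]]]'|g;python3 -m creep '[[[0,0,0,0,0,0,0]]]'|g
```

```text
ee_pos: [549.1, 12.4, 227.9] ft_force: [-1.4, 1.2, 5.5] 
ee_pos: [549.0, 12.4, 228.0] ft_force: [-1.6, 1.4, 3.9] 
ee_pos: [549.0, 12.4, 227.9] ft_force: [-3.0, 1.7, 6.0]
```

```bash
g(){ grep -E 'ee_pos|force|width' | tr '\n' ' '; echo; }
python3 -m creep '[[[0,-0.02,0,0,0,0,0]]]'|g;python3 -m creep '[[[2.4,0,0,0,0,0,0]]]'|g;python3 -m creep '[[[2.6,0,0,0,0,0,0]]]'|g;python3 -m creep '[[[2.9,0,0,0,0,0,0]]]'|g;python3 -m creep '[[[3.4,0,0,0,0,0,0],[4,0,0,0,0,0,0],[4.5,0,0,0,0,0,0]]]'|g; python3 w.py w4
python3 - <<'E'
from rig import env
import cv2,pickle
for n in('scene','side'):
    f=env.grab_frame(n);pickle.dump(f,open(f'pics/{n}1.pkl','wb'));cv2.imwrite(f'pics/{n}1.png',f['frame'][:,:,::-1])
E
```

```text
ee_pos: [549.1, 12.4, 228.0] ft_force: [-1.0, 1.6, 4.1] width: 23.2 
ee_pos: [549.1, 12.4, 227.8] ft_force: [-2.1, 2.0, 3.4] width: 24.2 
ee_pos: [549.1, 11.9, 227.1] ft_force: [0.5, -0.1, -0.1] width: 25.8 
ee_pos: [548.9, 11.8, 226.8] ft_force: [0.3, -0.2, -1.0] width: 29.1 
ee_pos: [549.0, 12.3, 227.0] ft_force: [1.1, -0.0, -0.8] width: 45.2
```

View pics/side1.png

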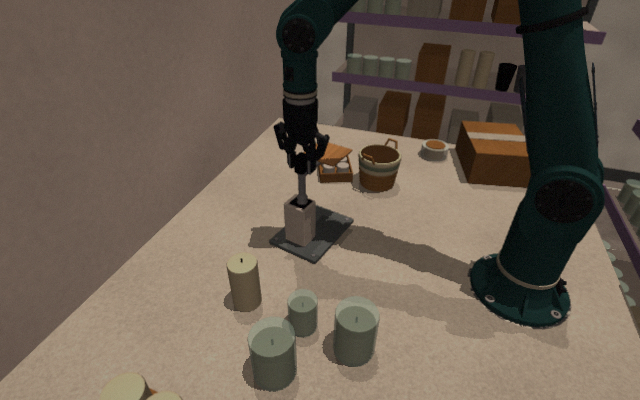

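View pics/w4.png

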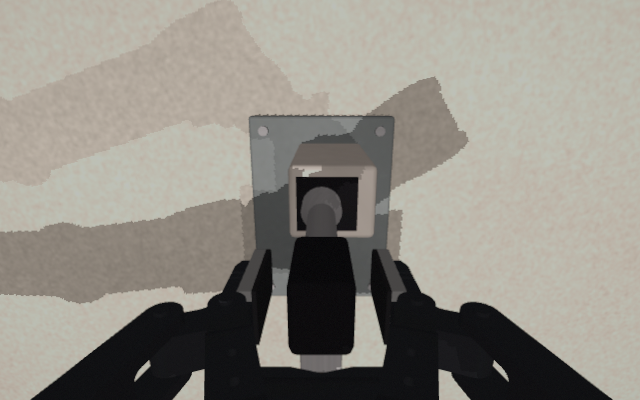

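Released cleanly. The side view shows the column raised at (302,190), and in the wrist view the block at (321,295) is clear of both pads. I'll rise, check the tray height, and go over the jar with the jaw axis at about -53°, which stays clear of the two big jars.

```bash
python3 -m creep '[[[6,-2,0,0,0,0,0],[8,-5,0,0,0,0,0],[8.5,-8,0,0,0,0,0],[8.5,-10,0,0,0,0,0],[8.5,-11,0,0,0,0,0],[8.5,-11,0,0,0,0,0]]]'; python3 w.py w5
python3 - <<'E'
import pickle,numpy as np,cv2
from h import *
s,f=pickle.load(open('pics/w5.pkl','rb'));P=cloud(f,s);z=P[...,2]
v,u=np.mgrid[:400,:640]
def rep(m,nm):
    p=P[m];print(nm,m.sum(),np.median(p[:,2]).round(1),[np.round(a,1) for a in cv2.minAreaRect(p[:,:2].astype('float32'))],p.mean(0).round(1))
w=(u>225)&(u<415)
rep(w&(z>258)&(z<280)&(v>150)&(v<260),'block')
rep(w&(z>215)&(z<238)&(v>255)&(v<365)&(cv2.cvtColor(f['frame'],cv2.COLOR_RGB2HSV)[...,1]>90),'tray')
E
python3 go.py 456 266 330 -53
```

```text
time: 15.05
ee_pos: [549.8, 12.6, 338.4]
eef_rot: [13.0, 89.8, -0.5]
ft_force: [-0.1, 1.3, 0.4]
width: 84.8
block 1631 268.4 [array([549.7,  12.4]), array([29.6, 24. ]), np.float64(76.2)] [550.   13.9 267.9]
tray 10617 226.6 [array([523.3, -96.9]), array([ 95.3, 100.2]), np.float64(76.3)] [523.6 -93.6 226.6]
t 15.1 pos [549.0108  12.3307 337.0705] q [ 15.4  16.3 -26.9 107.4   8.6  58.3 -28.6] F [-0.1879 -0.3745 -0.9451] w 84.91388315592742
tool axes cols [[0.0, 0.234, 0.972], [-0.0, 0.972, -0.234], [-1.0, -0.0, 0.0]]
shift cm [  0.6997  22.4885 -14.9756] rotvec [0.689  0.0003 0.0001]
```

View pics/w5.png

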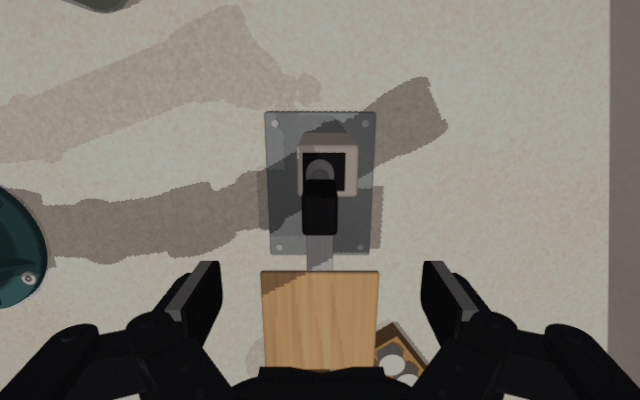

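The column rests at +76.6 mm, which matches the third click at 48+28 mm. The tray (320,318 in the wrist view) is level at 226.6. Now over the jar.

```bash
python3 -m creep '[[[8.5,0,3.5,-2.3,0.1,0,0],[8.5,0,7,-4.7,0.22,0,0],[8.5,0,10.5,-7,0.34,0,0],[8.5,0,14,-9.3,0.46,0,0],[8.5,0,17.5,-11.7,0.58,0,0],[8.5,0,20.5,-13.7,0.689,0,0],[8.5,0,22.5,-15,0.689,0,0],[8.5,0,22.5,-15,0.689,0,0]]]'; python3 -m creep '[[[8.5,0,0,0,0,0,0],[8.5,0,0,0,0,0,0]]]'; python3 w.py w6
python3 - <<'E'
import pickle,numpy as np,cv2
from h import *
s,f=pickle.load(open('pics/w6.pkl','rb'));P=cloud(f,s);z=P[...,2]
m=((z>60)&(z<140)).astype('uint8');m[320:]=0
k,l,st,c=cv2.connectedComponentsWithStats(m)
for i in range(1,k):
    if st[i,4]>300:
        p=P[l==i];t=np.percentile(p[:,2],97);q=p[p[:,2]>t-5];C,r=cv2.minEnclosingCircle(q[:,:2].astype('float32'))
        print(st[i],'top',t.round(1),np.round(C,1),round(r,1))
E
python3 go.py 456 266 330 -53
```

```text
time: 15.9
ee_pos: [452.9, 270.1, 335.8]
eef_rot: [-143.7, 89.8, 163.8]
ft_force: [-0.0, 0.1, 1.1]
width: 84.8
time: 16.1
ee_pos: [456.2, 264.3, 336.1]
eef_rot: [-76.0, 89.9, -129.1]
ft_force: [-0.2, 1.1, 1.4]
width: 84.5
[ 382   31   76   70 4117] top 126.5 [597.5 245. ] 31.9
[ 198   45   87   86 5827] top 115.8 [470.1 379.9] 42.1
[ 294  134   53   54 2222] top 85.6 [455.2 265. ] 30.9
[ 494  184  103   83 4505] top 136.4 [557.4  12.1] 38.5
[ 210  190   77   80 4634] top 115.6 [338.7 284.5] 42.1
t 16.15 pos [456.36   264.2823 336.3435] q [-12.9  14.5 -27.1 109.9   7.8  57.5 -96.6] F [ 0.3345 -0.581   0.9168] w 84.65516536440857
tool axes cols [[-0.001, 0.8, 0.6], [-0.002, 0.6, -0.8], [-1.0, -0.002, 0.001]]
shift cm [ 0.6341  0.0754 -0.1594] rotvec [-0.0027  0.0005  0.0019]
```

View pics/w6.png

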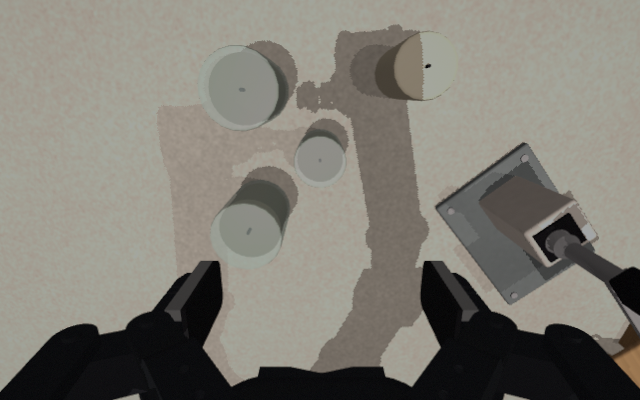

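The target jar is at pixel (320,160), world (455.2, 265.0), with radius 30.9 and top 85.6, as specified. The larger jars sit at (240,88) and (248,230). Descending.

```bash
python3 -m creep '[[[8.5,4,0,-0.1,0,0,0],[8.5,8,-0.04,-0.12,0,0,0],[8.5,12,-0.04,-0.12,0,0,0],[8.5,16,-0.04,-0.12,0,0,0],[8.5,18.5,-0.04,-0.12,0,0,0],[8.5,20,-0.04,-0.12,0,0,0],[8.5,20,-0.04,-0.12,0,0,0],[8.5,20,-0.04,-0.12,0,0,0]]]'; python3 -m creep '[[[8.5,0,0,0,0,0,0]]]'; python3 go.py 455.2 265 29 -53; python3 w.py w7
python3 - <<'E'
import pickle,numpy as np,cv2
from h import *
s,f=pickle.load(open('pics/w7.pkl','rb'));P=cloud(f,s);z=P[...,2]
d=np.hypot(P[...,0]-455,P[...,1]-265)
m=(d<45)&(z>78)&(z<90);q=P[m]
print(m.sum(),cv2.minEnclosingCircle(q[:,:2].astype('float32')))
E
```

```text
time: 16.95
ee_pos: [455.5, 266.1, 137.3]
eef_rot: [-46.7, 90.0, -99.8]
ft_force: [0.2, 0.0, 0.3]
width: 84.9
time: 17.05
ee_pos: [455.9, 267.0, 138.3]
eef_rot: [81.0, 89.9, 27.9]
ft_force: [0.4, 0.6, -0.1]
width: 84.9
t 17.05 pos [455.8955 266.9947 138.254 ] q [ -19.2   29.   -21.5  121.1   19.1   33.  -107.4] F [ 0.3521  0.6093 -0.0658] w 84.8767086355443
tool axes cols [[0.002, 0.799, 0.601], [0.001, 0.601, -0.799], [-1.0, 0.002, 0.0]]
shift cm [10.925  -0.1989  0.1139] rotvec [-0.0011  0.0003 -0.0021]
7282 ((455.51055908203125, 265.17047119140625), 30.93586540222168)
```

View pics/w7.png

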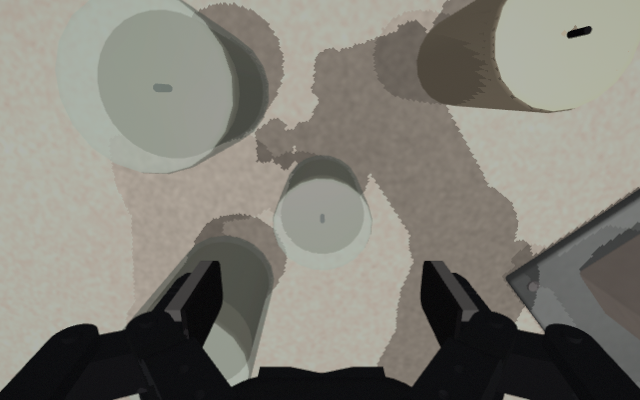

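```bash
python3 -m creep '[[[8.5,2,-0.1,0.1,0,0,0],[8.5,4.5,-0.15,0.12,0,0,0],[8.5,7,-0.15,0.12,0,0,0],[8.5,9,-0.15,0.12,0,0,0],[8.5,10,-0.15,0.12,0,0,0],[8.5,10,-0.15,0.12,0,0,0],[8.5,10,-0.15,0.12,0,0,0]]]'; python3 go.py 455.4 265.1 38 -53
```

```text
time: 17.8
ee_pos: [454.9, 265.6, 38.0]
eef_rot: [87.2, 89.9, 34.2]
ft_force: [-0.3, 0.8, -0.3]
width: 85.2
t 17.8 pos [454.929  265.5501  37.9949] q [ -24.7   38.2  -14.3  123.9   25.7   20.6 -113.3] F [-0.2889  0.7841 -0.3185] w 85.16880856116983
tool axes cols [[0.001, 0.799, 0.602], [0.001, 0.602, -0.799], [-1.0, 0.001, 0.0]]
shift cm [-0.0005  0.0105  0.0643] rotvec [ 0.      0.0001 -0.0014]
```

```bash
python3 -m creep '[[[7.5,0,0,0.05,0,0,0],[7,0,0,0.05,0,0,0],[6.8,0,0,0.05,0,0,0],[6.6,0,0,0.05,0,0,0],[6.4,0,0,0.05,0,0,0],[6.2,0,0,0.05,0,0,0],[6,0,0,0.05,0,0,0],[5,0,0,0.05,0,0,0]]]'; python3 -m creep '[[[3,0,0,0,0,0,0],[2,0,0,0,0,0,0],[1,0,0,0,0,0,0],[0,0,0,0,0,0,0]]]'; python3 w.py w8
```

```text
time: 18.6
ee_pos: [454.5, 265.0, 37.6]
eef_rot: [115.1, 90.0, 62.1]
ft_force: [-2.1, -0.2, 4.7]
width: 60.8
time: 19.0
ee_pos: [454.5, 265.0, 37.6]
eef_rot: [109.5, 90.0, 56.5]
ft_force: [-0.6, -0.3, 4.4]
width: 61.0
```

View pics/w8.png

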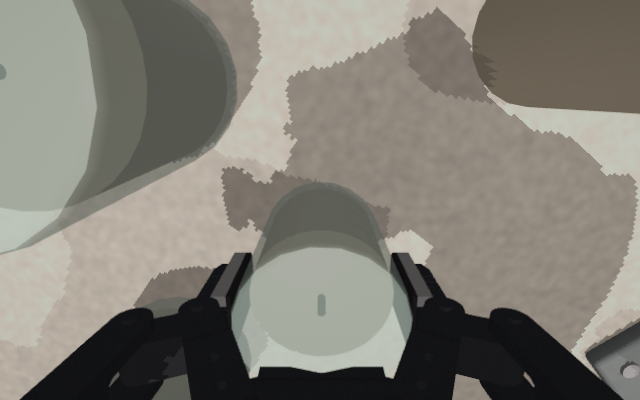

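The jar is held: opening 61 mm, seen between the pads at (321,300). Lifting it straight up.

```bash
python3 -m creep '[[[0,-0.5,0,0,0,0,0],[0,-1.5,0,0,0,0,0],[0,-3,0,0,0,0,0],[0,-5,0,0,0,0,0],[0,-7.5,0,0,0,0,0],[0,-10.5,0,0,0,0,0],[0,-13.5,0,0,0,0,0],[0,-16.5,0,0,0,0,0]]]'; python3 -m creep '[[[0,-3,0,0,0,0,0],[0,-6,0,0,0,0,0],[0,-9,0,0,0,0,0],[0,-11,0,0,0,0,0],[0,-12.5,0,0,0,0,0],[0,-13,0,0,0,0,0],[0,-13,0,0,0,0,0],[0,-13,0,0,0,0,0]]]'; python3 go.py 522.2 -99.2 330 -33;python3 w.py w9
```

```text
time: 19.85
ee_pos: [454.0, 264.0, 203.6]
eef_rot: [-83.9, 89.9, -136.9]
ft_force: [0.6, 0.2, -2.7]
width: 61.0
time: 20.65
ee_pos: [453.9, 264.0, 331.2]
eef_rot: [-90.8, 89.9, -143.8]
ft_force: [0.3, -0.4, -2.9]
width: 61.0
t 20.65 pos [453.8853 264.0245 331.2466] q [-12.   14.8 -28.3 110.4   8.3  56.9 -97.1] F [ 0.2573 -0.3664 -2.9078] w 61.04411161742881
tool axes cols [[-0.002, 0.799, 0.602], [-0.001, 0.602, -0.799], [-1.0, -0.002, -0.0]]
shift cm [  0.1584 -16.4049  33.1189] rotvec [-0.349  -0.0004  0.0021]
```

View pics/w9.png

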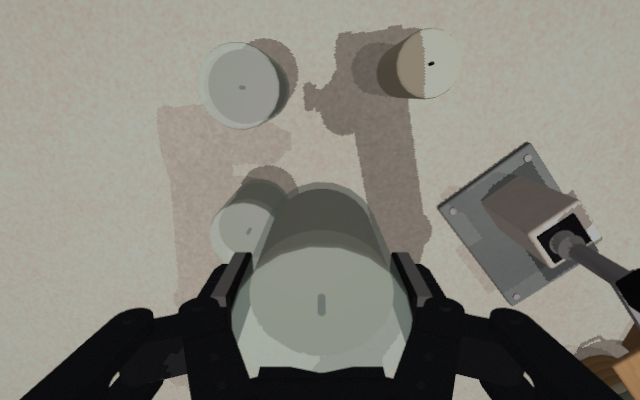

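```bash
python3 -m creep '[[[0,0,-0.7,1.3,-0.02,0,0],[0,0,-2,4,-0.06,0,0],[0,0,-3.5,7,-0.1,0,0],[0,0,-5,10,-0.14,0,0],[0,0,-6.5,13,-0.18,0,0],[0,0,-8,16,-0.22,0,0],[0,0,-9.5,19,-0.26,0,0],[0,0,-11,22,-0.3,0,0]]]'; python3 go.py 522.2 -99.2 330 -33
```

```text
time: 21.5
ee_pos: [498.6, 21.4, 331.1]
eef_rot: [-141.7, 89.9, -177.4]
ft_force: [1.1, 0.4, -1.6]
width: 61.1
t 21.5 pos [498.5892  21.3583 331.0771] q [ 12.7  12.1 -24.  113.4   5.9  55.7 -49.9] F [ 1.1441  0.3611 -1.5795] w 61.09656687323916
tool axes cols [[-0.002, 0.584, 0.812], [-0.0, 0.812, -0.584], [-1.0, -0.001, -0.002]]
shift cm [ 0.1036 -8.4126  8.9525] rotvec [-0.0471 -0.0018  0.0014]
```

```bash
python3 -m creep '[[[0,0,-1.9,2,-0.03,0,0],[0,0,-3.8,4,-0.047,0,0],[0,0,-5.2,5.5,-0.047,0,0],[0,0,-6,6.3,-0.047,0,0],[0,0,-6.2,6.6,-0.047,0,0],[0,0,-6.2,6.6,-0.047,0,0],[0,0,-6.2,6.6,-0.047,0,0],[0,0,-6.2,6.6,-0.047,0,0]]]'; python3 go.py 522.2 -99.2 270 -33
```

```text
time: 22.3
ee_pos: [516.3, -64.6, 332.2]
eef_rot: [137.3, 90.0, 104.4]
ft_force: [0.0, 0.7, -2.6]
width: 60.9
t 22.3 pos [516.3369 -64.5713 332.1993] q [ 20.   13.6 -21.6 111.2   5.9  56.3 -37.3] F [ 0.0304  0.7167 -2.6354] w 60.88439480322175
tool axes cols [[-0.0, 0.544, 0.839], [0.0, 0.839, -0.544], [-1.0, 0.0, -0.0]]
shift cm [ 6.2181 -2.588   2.3791] rotvec [ 0.0004 -0.0004 -0.0003]
```

```bash
python3 -m creep '[[[0,1,-1,1,0,0,0],[0,2.5,-2,1.9,0,0,0],[0,4,-2.6,2.4,0,0,0],[0,4.8,-2.6,2.4,0,0,0],[0,5,-2.6,2.4,0,0,0],[0,5,-2.6,2.4,0,0,0],[0,5,-2.6,2.4,0,0,0],[0,5,-2.6,2.4,0,0,0]]]'; python3 go.py 521.8 -99.5 264.2 -33
python3 w.py w10
python3 - <<'E'
from rig import env
import cv2,pickle
for n in('scene','side'):
    f=env.grab_frame(n);pickle.dump(f,open(f'pics/{n}2.pkl','wb'));
    x0,y0=(200,110) if n=='scene' else (220,90)
    cv2.imwrite(f'pics/{n}2.png',cv2.resize(f['frame'][y0:y0+150,x0:x0+180,::-1],None,fx=4,fy=4))
E
```

```text
time: 23.1
ee_pos: [522.9, -100.5, 282.9]
eef_rot: [27.6, 89.9, -5.5]
ft_force: [0.8, -0.2, -2.1]
width: 61.1
t 23.1 pos [ 522.9079 -100.5094  282.923 ] q [ 22.   17.4 -20.1 113.3   7.7  50.4 -35.2] F [ 0.7961 -0.2329 -2.1365] w 61.12002702234438
tool axes cols [[0.001, 0.546, 0.838], [-0.0, 0.838, -0.546], [-1.0, 0.001, 0.001]]
shift cm [ 1.8721  0.0229 -0.1504] rotvec [-0.0011  0.0013 -0.0007]
```

View pics/scene2.png

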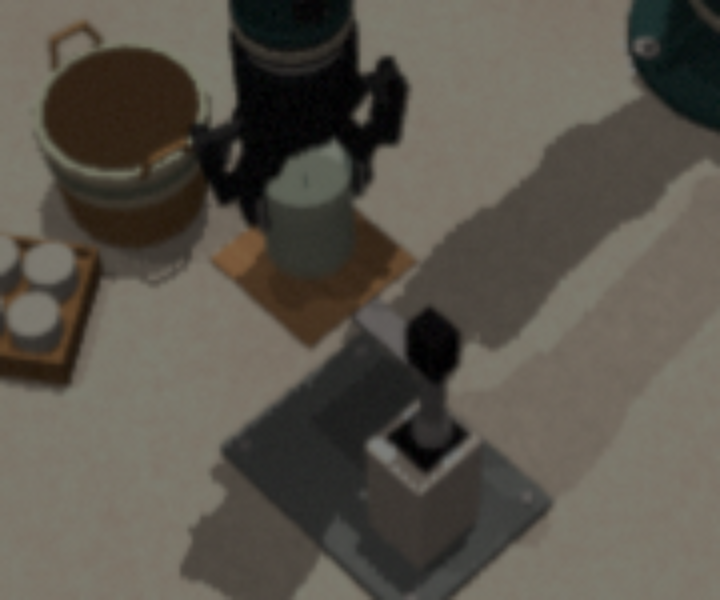

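View pics/side2.png

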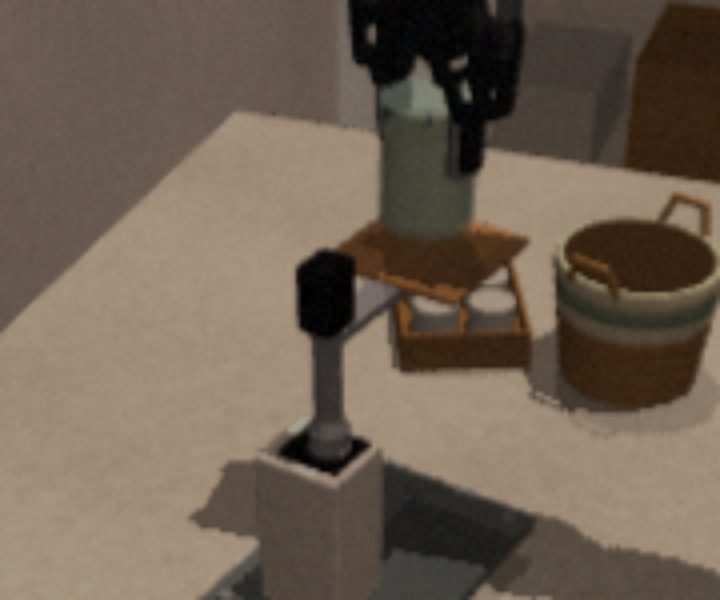

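Both views show the jar upright above the tray's middle, at (322,160) in the full scene view. Lowering gently.

```bash
g(){ grep -E 'ee_pos|force' | tr '\n' ' '; echo; }
python3 -m creep '[[[0,0.3,0,-0.1,0,0,0],[0,0.6,0,-0.1,0,0,0],[0,0.9,0,-0.1,0,0,0],[0,1.2,0,-0.1,0,0,0],[0,1.4,0,-0.1,0,0,0],[0,1.4,0,-0.1,0,0,0],[0,1.4,0,-0.1,0,0,0]]]'|g; python3 -m creep '[[[0,0.1,0,0,0,0,0]]]'|g;python3 -m creep '[[[0,0.1,0,0,0,0,0]]]'|g
```

```text
ee_pos: [521.6, -100.4, 268.1] ft_force: [0.8, 0.8, -2.3] 
ee_pos: [521.8, -100.5, 267.4] ft_force: [-0.1, 0.4, -1.9] 
ee_pos: [521.6, -100.4, 266.3] ft_force: [-0.4, 0.1, -2.8]
```

```bash
g(){ grep -E 'ee_pos|force' | tr '\n' ' '; echo; }
python3 -m creep '[[[0,0.05,0.05,0,0,0,0]]]'|g; python3 -m creep '[[[0,0.05,0,0,0,0,0]]]'|g;python3 -m creep '[[[0,0.05,0,0,0,0,0]]]'|g
```

```text
ee_pos: [521.7, -100.1, 265.7] ft_force: [-0.0, 0.5, -3.0] 
ee_pos: [521.9, -99.9, 265.2] ft_force: [0.4, -0.2, -2.0] 
ee_pos: [521.8, -100.0, 264.7] ft_force: [-0.3, 0.0, -1.4]
```

```bash
g(){ grep -E 'ee_pos|force' | tr '\n' ' '; echo; }
python3 -m creep '[[[0,0.03,0,0,0,0,0]]]'|g; python3 -m creep '[[[0,0.03,0,0,0,0,0]]]'|g
```

```text
ee_pos: [521.8, -100.0, 264.4] ft_force: [0.3, -0.1, -2.6] 
ee_pos: [521.8, -100.0, 264.2] ft_force: [-0.7, 0.1, -0.3]
```

```bash
g(){ grep -E 'ee_pos|force' | tr '\n' ' '; echo; }
python3 -m creep '[[[0,0.03,0,0,0,0,0]]]'|g; python3 -m creep '[[[0,0,0,0,0,0,0]]]'|g
```

```text
ee_pos: [521.8, -100.1, 264.2] ft_force: [-1.1, -0.3, 1.5] 
ee_pos: [521.8, -100.0, 264.2] ft_force: [-1.7, -0.6, 1.9]
```

The jar is bearing on the tray at TCP z of 264.2, as predicted. Opening slowly.

```bash
g(){ grep -E 'ee_pos|force|width' | tr '\n' ' '; echo; }
python3 -m creep '[[[5.5,0,0,0,0,0,0],[6.1,0,0,0,0,0,0],[6.2,0,0,0,0,0,0]]]'|g; python3 -m creep '[[[6.4,0,0,0,0,0,0]]]'|g; python3 -m creep '[[[6.8,0,0,0,0,0,0],[7.2,0,0,0,0,0,0],[7.7,0,0,0,0,0,0],[8.3,0,0,0,0,0,0],[8.5,0,0,0,0,0,0]]]'|g; python3 w.py w11
```

```text
ee_pos: [522.0, -100.0, 263.8] ft_force: [-0.8, 0.4, 0.9] width: 61.8 
ee_pos: [522.3, -100.0, 263.8] ft_force: [1.1, 0.0, 1.1] width: 63.8 
ee_pos: [521.8, -100.0, 263.8] ft_force: [-0.6, 0.7, -0.3] width: 84.7
```

View pics/w11.png

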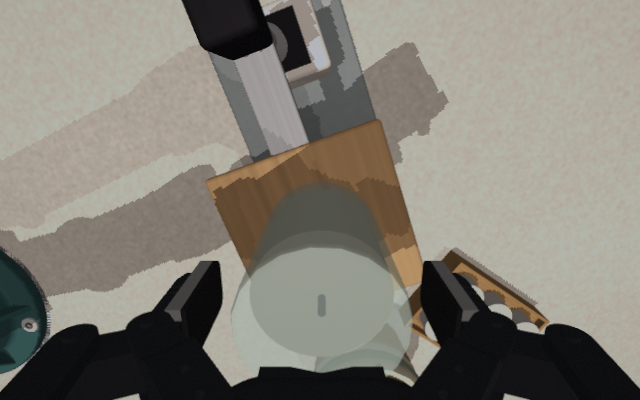

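The jar is released and centred between the open pads at (321,300). Rising straight up, then checking.

```bash
python3 -m creep '[[[8.5,-1,0,0,0,0,0],[8.5,-3,0,0,0,0,0],[8.5,-6,0,0,0,0,0],[8.5,-9,0,0,0,0,0],[8.5,-12,0,0,0,0,0],[8.5,-14,0,0,0,0,0],[8.5,-15,0,0,0,0,0],[8.5,-15,0,0,0,0,0]]]'; python3 -m creep '[[[8.5,0,-4,0,0,0,0],[8.5,0,-8,0,0,0,0],[8.5,0,-10,0,0,0,0],[8.5,0,-10,0,0,0,0],[8.5,0,-10,0,0,0,0]]]'; python3 w.py w12
python3 - <<'E'
from rig import env
import cv2,pickle,numpy as np
from h import *
s,f=pickle.load(open('pics/w12.pkl','rb'));P=cloud(f,s)
def jar(P,nm):
    z=P[...,2];d=np.hypot(P[...,0]-522,P[...,1]+99)
    q=P[(d<50)&(z>303)&(z<318)]
    if len(q)>30:
        C,r=cv2.minEnclosingCircle(q[:,:2].astype('float32'));print(nm,'jar top',len(q),np.round(C,1),round(r,1),np.percentile(q[:,2],95).round(1))
    t=P[(d<75)&(z>218)&(z<234)]; print(nm,'tray',len(t),np.median(t[:,2]),np.round(cv2.minAreaRect(t[:,:2].astype('float32'))[0],1))
    b=P[(np.hypot(P[...,0]-550,P[...,1]-12.5)<25)&(z>260)&(z<280)]
    if len(b):print(nm,'block',np.median(b[:,2]),len(b))
jar(P,'wrist')
for n in('scene','side'):
    f=env.grab_frame(n);cv2.imwrite(f'pics/{n}3.png',f['frame'][:,:,::-1]);P=cloud(f);jar(P,n)
    P0=np.load(f'pics/{n}P.npy')
    for nm,x,y,r,h in(('pillar',598,244,45,110),('basket',425,-355,95,85),('tea',580,-379,90,35)):
        for A in(P0,P):
            q=A[(np.hypot(A[...,0]-x,A[...,1]-y)<r)&(A[...,2]>h)&(A[...,2]<h+50)]
            print(n,nm,len(q),np.median(q,0).round(1) if len(q) else '')
E
```

```text
time: 26.6
ee_pos: [522.5, -100.0, 415.5]
eef_rot: [21.8, 89.8, -11.3]
ft_force: [-0.5, 0.1, 0.2]
width: 85.2
time: 27.1
ee_pos: [466.7, -183.3, 412.7]
eef_rot: [174.0, 89.9, 140.8]
ft_force: [-0.6, 0.1, 0.8]
width: 85.0
wrist jar top 7183 [522.8 -99.8] 31.1 311.8
wrist tray 5920 226.6339440007555 [523.6 -94.7]
scene jar top 387 [525.1 -98.2] 32.5 313.1
scene tray 713 225.72844466425636 [526.8 -88.3]
scene block 267.28707422463617 111
scene pillar 469 [602.7 245.  125.1]
scene pillar 470 [602.3 245.4 125. ]
scene basket 1398 [ 426.6 -351.6  110.2]
scene basket 1405 [ 427.6 -351.7  110.2]
scene tea 926 [ 582.8 -377.3   48.2]
scene tea 928 [ 582.1 -376.3   47.9]
side jar top 267 [520.2 -98.4] 31.0 312.5
side tray 517 227.3941945580828 [523.1 -87.6]
side block 268.25110998350596 109
side pillar 655 [592.3 250.3 125.3]
side pillar 653 [592.4 250.9 125.3]
side basket 993 [ 411.1 -335.   111.7]
side basket 990 [ 410.9 -335.   111.8]
side tea 473 [ 568.6 -375.2   50.6]
side tea 274 [ 545.  -330.4   46.8]
```

View pics/side3.png

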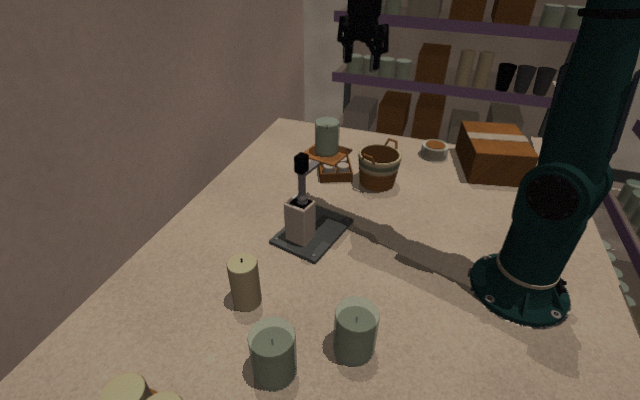

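View pics/w12.png

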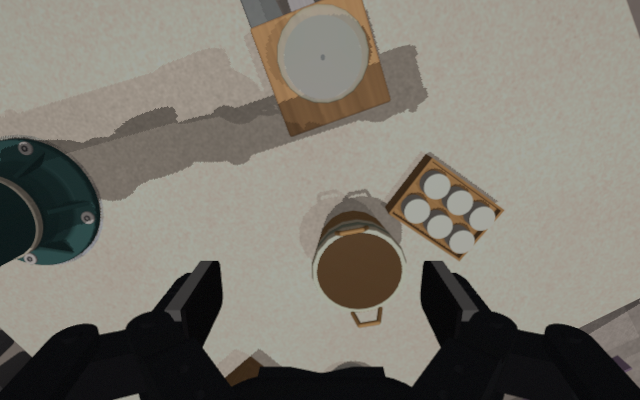

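The jar stands upright on the tray at (323,55) in the wrist view and (327,137) in the side view. Its top is level at 311.8, and it is within about 1 mm of the tray's centre. The tray is still at 226.6. The gripper is clear and the other stock hasn't moved. One short settle, then handing in.

```bash
python3 -m creep '[[[8.5,0,0,0,0,0,0],[8.5,0,0,0,0,0,0],[8.5,0,0,0,0,0,0]]]'; python3 -c "
from rig import env
print(env.finish_job())"
```

```text
time: 27.55
ee_pos: [467.4, -183.3, 413.8]
eef_rot: [131.7, 90.0, 98.6]
ft_force: [-0.4, -0.3, 0.3]
width: 84.9
the job is handed in; nothing more can be done
None
```

The column is on its third click, the glass jar candle stands in the middle of the tray, and I handed the job in at about 27.5 s. No verdict is reported.

**Column:** I pulled it up through clicks at about 48, 62 and 76 mm of lift. Each one showed as the pull dropping from about 11.5 N to about 4.5 N. I eased it down until it bore with a reading of at most about 7.5 N, then let go. It rests at +76.6 mm, and the tray top stayed at 226.6 mm after the jar was set down.

**Jar:** I took the smallest of the three glass jars and set it down at about 2 N.
- **Position:** the wrist camera puts its axis about 1 mm from the tray centre. The scene and side cameras put it about 2–3 mm off, within calibration.
- **Height and tilt:** its top is at about 312 mm, where 310.6 was expected. It looks upright in the pictures; I did not measure its tilt.

**Other stock:** the pillar and basket read unmoved within about 1 mm in both fixed cameras. The tea lights agree within about 1 mm in the scene view. The side-view reading for them disagreed (about 50 mm), because the raised tray now hides part of them from that camera.

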